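# Walk the heavy tray of tins home against the stop rail

### The arm

A 6-joint arm with a two-finger parallel gripper is mounted at the origin on the work surface. World frame = base frame: x ahead of the robot, y to its left, z up, the work surface at z = 0. Lengths are in m, angles in degrees, forces in N, time in s.
With the tool pointing down it reaches from about 0.3 to 0.775 m from the base axis. Payload 14.6 kg.
Tool frame: the origin (TCP) lies at the very end of the fingers, on their centre line; the grasp point (between the pads) lies 19 mm behind it (grip_depth is the distance from the TCP to the grasp point, in m); z points along the fingers, y is the direction in which the jaws open and shut (so a half turn about z gives the same grasp; the last joint's range is limited). The gripper opens to 85 mm and grips with 20 to 120 N. Pads are 22 mm wide; open, the fingers measure 114 mm over their backs; the gripper's body (76 mm by 85 mm) begins 54 mm behind the grasp point. The pads swing forward as they close: fully open they stand 13 mm farther back than shut.
Start: joints at [-78.014, 17.183, 87.147, -0, 75.671, -3.816], TCP at [0.15, -0.529, 0.231] pointing down, gripper open.
Joint ranges: [-173.82, 173.82], [-45.26, 126.66], [13.44, 144.39], [-59.66, 239.66], [0, 175.72], [-146.38, 146.38]. Speed limits (degrees/s): [127.2, 127.2, 147.25, 180, 180, 180].

### API

Orientations are given as [roll, pitch, yaw] about the fixed x, y, z axes, in that order (R = Rz(yaw) Ry(pitch) Rx(roll)).
In Python, from rig import goto, servo_line, goto_joints, set_gripper, wait, ik, observe, capture, camera_info, MotionError, job_done, outline_of, grip_depth gives the robot as it stands. Calls block until the motion is done:
- goto(position, orientation): joint-space move of the TCP to a pose.
- servo_line(position, vel=0.15, rotation=None): straight line of the TCP; rotation=None keeps the orientation; vel is the mean speed in m/s.
- goto_joints(angles): joint-space move.
- set_gripper(opening): finger opening in m; the grip force is fixed at half the most; returns when the fingers have stopped.
- wait(seconds).
- ik(position, orientation): joint angles nearest the present ones, or None.
- observe(): the state.
- capture(name): name is "scene" or "top" or "wrist"; returns the picture (400x640x3 uint8, red, green, blue); there is no depth.
- camera_info(name): a dict with "K" (3x3 intrinsics, pixels), "k1" (the pictures are not rectified: a ray, as slopes to the right and down, at radius r is drawn at 1 + k1 r^2 times it, then the intrinsics apply), "R" (3x3) and "t" (3): a world point X has camera coordinates R X + t. Camera axes: x right, y down, z forward; pixel columns grow to the right and rows downward; lengths in m; the calibration is good to about 2 mm. A picture is of the moment at which its call begins: read the wrist's pose just before it. camera_info takes no time and is no camera call; for the wrist camera it gives the pose at the moment of the call.
A pose or a line that the arm cannot do raises MotionError and nothing moves.
- job_done(): hands the job in, once; it reports no verdict.
Trained networks look in the newest picture that a camera, given by its name, has taken for a name from the list of things; names that differ only in an ending like _2 or _b are one class to them, and where a whole thing is asked for, a point or a joint stands for the part that bears it (a point fixed in the world has none). Each returns a list of dicts, best first, with "conf" (0 to 1); they miss things now and then, are a little off and sometimes report something else, mostly with a low value. They report only what shows in the picture. A call takes as long as a camera call.
- outline_of(camera, thing): "mask" (400x640 bool, what is visible of it) and "position" ([column, row] in pixels, amid what is visible of it).
The state is a dict: "t": time; "joint_positions": joint angles; "dq": joint speeds; "effort": joint torques, N m; "tool_pos": TCP position; "ee_rot": TCP orientation; "ft_force": force on the tool from outside, world axes, zero at the start; "moment": the same for the moment, N m; "width": finger opening in m.
Only numpy, scipy, OpenCV 4.12 (cv2) and the standard library are available. Lean on these libraries where they do the work, as an engineer would, in place of code of your own. Each camera call takes 0.05 s, during which the arm holds its last target.

### The job

Without lifting it, walk the heavy cardboard tray of tins forward over the freezer lid, by gentle pushes low on its near side at one corner and then the other, until its far side is fully home and flush against the aluminium stop rail. The board crushes, so never push it harder than about 18 N (shoving it from the middle takes more than that), never let it slew more than about 15 degrees out of square with the rail, and leave the things standing around it where they are. Finish with the tray at rest and let go.

Things in the scene. Friction and masses are not known exactly. Their poses are not given: they have to be found in the camera images.
- tray: Open cardboard tray packed with eight squat tins (two rows of four), about 2.8 kg. Outline 140 mm along its x, 272 mm along its y; upright flat walls 60 mm high, tin tops 67 mm above the lid. Origin at the centre of its underside, on the lid; x points from the near long side (robot) to the far long side (rail), y to its left. It bears on a flat foot 100 (x) x 250 (y) x 4 mm, centred under it.
- far_left (a point): The tray's far left upright edge (tray frame x +70, y +136 mm), 35 mm above its underside. At the start it is some 30 to 100 mm short of the rail.
- far_right (a point): The tray's far right upright edge (tray frame x +70, y -136 mm), 35 mm above its underside.
- near_left (a point): The tray's near left upright edge (tray frame x -70, y +136 mm), 35 mm up. Friction on the mat is high: pushed in the middle the tray needs about 21 to 26 N, but pushed towards the rail 20 mm in from a corner, 20 to 50 mm above the lid, only about 10 to 15 N. Touch the wall and the rail at a crawl (under 10 mm/s): the board is glossy and stiff and the force jumps.
- near_right (a point): The tray's near right upright edge (tray frame x -70, y -136 mm), 35 mm up. Pushed at one near corner, the tray turns about a point some 80 mm past its middle towards the other end: the pushed end goes ahead, and the other end's edges come back by about a quarter of that.
- stop: The fixed aluminium angle rail on the lid, 360 mm long along its own y, upright leg 45 mm high and 6 mm thick; its flat near face looks to -x (towards the robot). Origin on the lid in that near face, at the middle of its length; x points straight through the rail away from the robot. It does not move or give. The tray is home when both its far upright edges touch this face (x = 0 in this frame).
- small_carton: Bystander: closed cardboard carton, 120 x 90 x 80 mm high, standing loose to the left of the tray's place. Origin at the centre of its underside.
- jar_tray: Bystander: little open cardboard tray, 110 x 90 x 45 mm, with two amber jars, standing loose to the right of the tray's place, 72 mm high over the jar lids. Origin at the centre of its underside.
- bottle: Bystander: green glass bottle, 70 mm thick, 200 mm high, standing loose beyond the rail. Origin at the centre of its underside.

How it is judged:
By the outcome, as a careful person would: the job done as asked, in the order asked, and still so for the second after the job is handed in, with the robot touching nothing.
It also fails if it takes over 72 s, if anything falls off the work surface, if the arm or the gripper's body presses on something with over 40 N, if the wrist force passes 120 N, or if a joint passes its speed limit or range.

## Working session

There is one attempt and no reset: what is moved stays moved. The work goes in short steps, each a Python script; the robot and the scene stay as the last script left them, time stands still between calls to the robot, and variables do not carry over. Pictures are saved under pics/ and viewed, and the job is handed in when it is done.

```bash
mkdir -p pics; ls; python3 - <<'E'
from rig import *
import cv2, numpy as np
o=observe(); print({k:np.round(v,3) if not isinstance(v,(float,int)) else v for k,v in o.items()}, grip_depth)
for c in ["scene","top"]:
    im=capture(c); cv2.imwrite(f"pics/{c}0.png",im[:,:,::-1]); print(camera_info(c))
    for n in ["tray","stop","small_carton","jar_tray","bottle"]:
        r=outline_of(c,n); print(c,n,[(round(d["conf"],2),np.round(d["position"]),d["mask"].sum()) for d in r[:2]])
        if r: np.save(f"m_{c}_{n}.npy",r[0]["mask"])
E
```

```text
pics
{'t': 0.0, 'joint_positions': array([-78.014,  17.218,  87.179,   0.   ,  75.67 ,  -3.817]), 'dq': array([-0.01 ,  0.063, -0.047, -0.027, -0.034,  0.034]), 'effort': array([ 1.000e-03, -5.435e+01, -3.618e+01, -0.000e+00,  4.000e-03,
       -0.000e+00]), 'tool_pos': array([ 0.15 , -0.529,  0.231]), 'ee_rot': array([-1.79933e+02, -5.00000e-03,  1.58030e+01]), 'ft_force': array([ 0.405, -1.176, -0.679]), 'moment': array([-0.021, -0.029,  0.012]), 'width': 0.08556181756160494} 0.0187
{'K': array([[418.58919727,   0.        , 318.66660598],
       [  0.        , 418.58919727, 195.21876293],
       [  0.        ,   0.        ,   1.        ]]), 'k1': -0.07217816657999267, 'R': array([[ 0.47738504,  0.87860026, -0.01284916],
       [ 0.62782882, -0.35128687, -0.69457073],
       [-0.61476377,  0.32351061, -0.71930967]]), 't': array([-0.32588589, -0.35980444,  1.36904637])}
scene tray [(0.98, array([321., 172.]), np.int64(6186))]
scene stop [(0.85, array([324., 229.]), np.int64(3197))]
scene small_carton [(0.96, array([422., 160.]), np.int64(2521))]
scene jar_tray [(0.57, array([233., 221.]), np.int64(2179))]
scene bottle []
{'K': array([[498.20600136,   0.        , 316.25503159],
       [  0.        , 498.20600136, 205.60697812],
       [  0.        ,   0.        ,   1.        ]]), 'k1': -0.11417522707442761, 'R': array([[-0.01487142, -0.99983639, -0.01029742],
       [-0.9947624 ,  0.01583596, -0.1009801 ],
       [ 0.10112665,  0.00874177, -0.99483515]]), 't': array([0.06292756, 0.63045918, 0.92262543])}
top tray [(0.97, array([303., 240.]), np.int64(11046))]
top stop [(0.64, array([306., 160.]), np.int64(4207))]
top small_carton [(0.85, array([183., 196.]), np.int64(3798))]
top jar_tray [(0.56, array([429., 222.]), np.int64(3010))]
top bottle [(0.59, array([320., 121.]), np.int64(1683))]
```

View pics/top0.png

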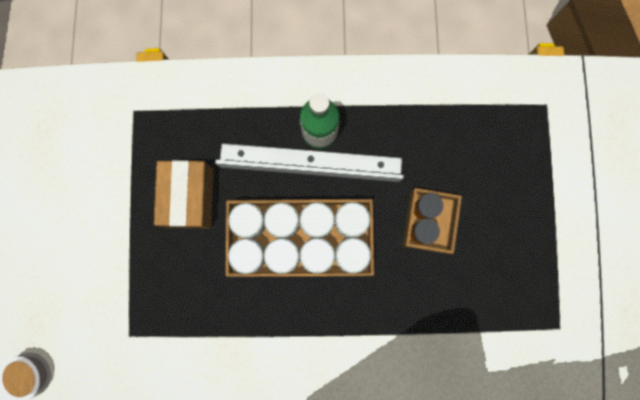

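View pics/scene0.png

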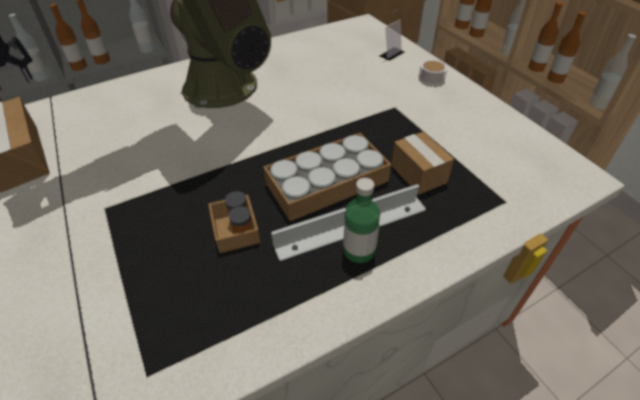

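The top view shows the tray with rim corners at about (227,201), (374,200), (374,276) and (226,276). The rail's near edge runs from (218,163) to (403,179). The carton's right side is at column 212, the jar tray's left side at about 406, and the bottle stands beyond the rail. Next I'll fit poses.

```bash
cat > vis.py <<'E'
import numpy as np, cv2
from scipy.optimize import minimize
def proj(ci,X):
    P=np.asarray(X)@np.array(ci["R"]).T+ci["t"]; s=P[:,:2]/P[:,2:]
    r2=(s**2).sum(1,keepdims=True); s=s*(1+ci["k1"]*r2)
    K=ci["K"]; return np.c_[K[0,0]*s[:,0]+K[0,2],K[1,1]*s[:,1]+K[1,2]]
def T(p,L):
    c,s=np.cos(p[2]),np.sin(p[2]); L=np.asarray(L,float)
    return np.c_[p[0]+c*L[:,0]-s*L[:,1],p[1]+s*L[:,0]+c*L[:,1],L[:,2]]
def box(x0,x1,y0,y1,z0,z1): return [[x,y,z] for x in(x0,x1) for y in(y0,y1) for z in(z0,z1)]
def tins():
    return [[dx+.031*np.cos(a),dy+.031*np.sin(a),.067] for dx in(-.033,.033) for dy in(-.099,.099) for a in np.linspace(0,6.28,16)]
TRAY=[np.array(box(-.07,.07,-.136,.136,0,.06)+tins())]
def RAIL(w): return [np.array(box(0,.006,-.18,.18,0,.045)),np.array(box(0,w,-.18,.18,0,.004))]
S=4
def render(ci,parts,p):
    m=np.zeros((400*S,640*S),np.uint8)
    for L in parts:
        h=cv2.convexHull(((proj(ci,T(p,L))+.5)*S*16).astype(np.int32))
        cv2.fillConvexPoly(m,h,1,shift=4)
    return m
def fit(views,model,p0,ignore={}):
    big={c:(cv2.resize(m.astype(np.uint8),None,fx=S,fy=S,interpolation=cv2.INTER_NEAREST)) for c,(ci,m) in views.items()}
    ig={c:cv2.resize(m.astype(np.uint8),None,fx=S,fy=S,interpolation=cv2.INTER_NEAREST) for c,m in ignore.items()}
    def cost(p):
        e=0
        for c,(ci,m) in views.items():
            r=render(ci,model(p),p)^big[c]
            if c in ig: r=r&(1-ig[c])
            e+=r.sum()/S/S/big[c].sum()*S*S
        return e
    d=np.array([.02,.02,.1,.02])[:len(p0)]
    best=None
    for _ in range(2):
        sim=np.array([p0]+[np.array(p0)+d*np.eye(len(p0))[i] for i in range(len(p0))])
        r=minimize(cost,p0,method="Nelder-Mead",options=dict(initial_simplex=sim,xatol=1e-4,fatol=1e-4,maxiter=250)); p0=r.x; d=d/3
    return r.x,r.fun
E
cat > f0.py <<'E'
from rig import camera_info
from vis import *
ci={c:camera_info(c) for c in("top","scene")}
M=lambda c,n: np.load(f"m_{c}_{n}.npy")
dil=lambda m: cv2.dilate(m.astype(np.uint8),np.ones((5,5)))
for cs in(("top",),("scene",),("top","scene")):
    t,e=fit({c:(ci[c],M(c,"tray")) for c in cs},lambda p:TRAY,[.55,.02,0]); print(cs,"tray",t,np.degrees(t[2]),e)
    ig={"top":dil(M("top","bottle"))}
    # bottle region in scene
    b=np.zeros((400,640),np.uint8); b[175:268,338:385]=1; ig["scene"]=b
    r,e=fit({c:(ci[c],M(c,"stop")) for c in cs},lambda p:RAIL(p[3]),[.7,.02,-.08,.04],{c:ig[c] for c in cs}); print("rail",r,np.degrees(r[2]),e)
    if len(cs)==2 or cs[0]=="top": 
        np.save("rail_%d.npy"%len(cs),r)
        for nm,(a,bb,h) in {"small_carton":(.12,.09,.08),"jar_tray":(.11,.09,.045)}.items():
            for y0 in (0,1.57):
                p,e=fit({"top":(ci["top"],M("top",nm))},lambda p:[np.array(box(-a/2,a/2,-bb/2,bb/2,0,h))],[.62,.22 if nm[0]=="s" else -.2,y0]); print(nm,p,e)
    c_,s_=np.cos(r[2]),np.sin(r[2])
    for n,l in {"FL":(.07,.136),"FR":(.07,-.136),"NL":(-.07,.136),"NR":(-.07,-.136)}.items():
        w=T(t,[[*l,0]])[0]; d=w[:2]-r[:2]; print(n,np.round(w[:2],4),"rail frame mm",np.round(1e3*np.array([c_*d[0]+s_*d[1],-s_*d[0]+c_*d[1]]),1))
for c in ci:
    im=cv2.imread(f"pics/{c}0.png")
    for parts,p,col in((TRAY,t,(0,0,255)),(RAIL(r[3]),r,(0,255,0))):
        for L in parts:
            h=cv2.convexHull(proj(ci[c],T(p,L)).round().astype(np.int32)); cv2.polylines(im,[h],True,col)
    cv2.imwrite(f"pics/{c}0fit.png",cv2.resize(im[90:300,120:480],None,fx=2.2,fy=2.2))
E
python3 f0.py
```

```text
('top',) tray [ 0.56997414  0.08627503 -0.01268094] -0.7265642888721184 0.014111443056309977
rail [ 0.69961718  0.06790686 -0.09924629  0.04611586] -5.686393393913453 0.03191110054670787
small_carton [ 0.65487402  0.307789   -0.02557821] 0.030344918378093732
small_carton [ 0.654949    0.30766002 -0.02558999] 0.030328462348604528
jar_tray [ 0.59891606 -0.16798331 -0.19009628] 0.02117940199335548
jar_tray [ 0.59897087 -0.16870281  1.63952722] 0.318625415282392
FL [0.6417 0.2214] rail frame mm [-72.8 147. ]
FR [ 0.6382 -0.0506] rail frame mm [ -49.3 -124. ]
NL [0.5017 0.2232] rail frame mm [-212.3  134.9]
NR [ 0.4983 -0.0488] rail frame mm [-188.8 -136.1]
('scene',) tray [ 0.56889466  0.08489627 -0.01180858] -0.6765817707618998 0.07546273844164242
rail [ 0.70174955  0.0642653  -0.09994815  0.04219304] -5.726607396067745 0.03481779793556459
FL [0.6405 0.2201] rail frame mm [-76.5 148.9]
FR [ 0.6373 -0.0519] rail frame mm [ -52.6 -122. ]
NL [0.5005 0.2217] rail frame mm [-216.   136.6]
NR [ 0.4973 -0.0503] rail frame mm [-192.  -134.4]
('top', 'scene') tray [ 0.56977117  0.08547729 -0.01026247] -0.5879963453166548 0.09599566810198354
rail [ 0.69992463  0.06559699 -0.09878908  0.04520799] -5.66019743459136 0.09238791674569523
small_carton [ 0.65487402  0.307789   -0.02557821] 0.030344918378093732
small_carton [ 0.654949    0.30766002 -0.02558999] 0.030328462348604528
jar_tray [ 0.59891606 -0.16798331 -0.19009628] 0.02117940199335548
jar_tray [ 0.59897087 -0.16870281  1.63952722] 0.318625415282392
FL [0.6412 0.2208] rail frame mm [-73.8 148.6]
FR [ 0.6384 -0.0512] rail frame mm [ -49.7 -122.3]
NL [0.5012 0.2222] rail frame mm [-213.2  136.2]
NR [ 0.4984 -0.0498] rail frame mm [-189.2 -134.7]
```

The fits from the two cameras agree to within about 3 mm. The far-left gap is about 74 mm, the far-right about 50 mm, and the tray is 5° off square. Next I'll write a force-guarded push helper and start with the left corner.

```bash
cat > h.py <<'E'
from rig import *
from vis import *
rail=np.array([.6999,.0660,-.0992,.045]); YAW=np.degrees(rail[2]); ORI=[180,-10,YAW]
ux=np.array([np.cos(rail[2]),np.sin(rail[2])]); uy=np.array([-ux[1],ux[0]])
def rf(w): d=np.asarray(w)[:2]-rail[:2]; return np.array([d@ux,d@uy])
def wf(r,z): p=rail[:2]+r[0]*ux+r[1]*uy; return [*p,z]
def F(): return np.array(observe()["ft_force"])
def look(show=None,p0=(.58,.08,-.05)):
    im=capture("top"); ci=camera_info("top"); r=outline_of("top","tray")
    t,e=fit({"top":(ci,r[0]["mask"])},lambda p:TRAY,list(p0))
    fl,fr,nl,nr=[rf(T(t,[[a,b,0]])[0]) for a,b in((.07,.136),(.07,-.136),(-.07,.136),(-.07,-.136))]
    print("t",round(observe()["t"],2),"conf",round(r[0]["conf"],2),"tray",np.round(t,4),"err",round(e,3),"slew",round(np.degrees(t[2])-YAW,2),"FL",np.round(fl*1e3,1),"FR",np.round(fr*1e3,1))
    if show: cv2.imwrite(f"pics/{show}.png",cv2.resize(im[90:300,120:480,::-1],None,fx=2.2,fy=2.2))
    return t
def contact_start(t,side,gap=.02):  # rail frame TCP for contact point 20 mm in from corner
    w=rf(T(t,[[-.07,side*.116,0]])[0]); return np.array([w[0]-.011-gap,w[1]])
def approach_and_push(x_to,dmax,vstep=.008,step=.003,fstop=16.0,z=.028,touch=3.0,gapmax=.035):
    """from present pose, base force, creep to touch, then push until dmax of travel or x_to (rail-frame TCP x) or force"""
    wait(.3); b=np.mean([F() for _ in range(3)],axis=0)
    f=lambda: float(-(F()-b)[:2]@ux)
    p=rf(observe()["tool_pos"]); y=p[1]; x=p[0]; x0=x; log=[]
    while True:
        x+=.001; servo_line(wf([x,y],z),vel=.007); k=f()
        if k>touch: break
        if x-x0>gapmax: print("no touch",x,k); return None
    xt=x; print("touch at rail x %.1f y %.1f F %.1f t %.2f"%(xt*1e3,y*1e3,k,observe()["t"]))
    why="dist"
    while x-xt<dmax and (x_to is None or x<x_to):
        st=.001 if x-xt<.004 else step
        if x_to is not None: st=min(st,max(x_to-x,.0003))
        x+=st; servo_line(wf([x,y],z),vel=vstep if st>.001 else .006); k=f(); log.append(round(k,1))
        if k>fstop: why="force"; break
    a=rf(observe()["tool_pos"])
    print("end",why,"pushed %.1f actual tcp rail x %.1f"%((x-xt)*1e3,a[0]*1e3),"F",log,"t %.2f"%observe()["t"])
    return why
def retreat(d=.02,up=None):
    p=rf(observe()["tool_pos"]); servo_line(wf([p[0]-d,p[1]],.028),vel=.1)
E
python3 - <<'E'
from h import *
t=np.array([.5699,.0860,-.0118])
set_gripper(0.0)
s=contact_start(t,+1,.02)
print("start",wf(s,.028), ik(wf(s,.028),ORI), ik(wf([-.09,.12],.028),ORI), ik(wf([-.09,-.12],.028),ORI))
goto(wf([s[0]-.03,s[1]],.13),ORI)
print(observe()["t"])
servo_line(wf([s[0]-.0,s[1]],.028),vel=.15)
o=observe(); print(o["t"],o["tool_pos"],o["ee_rot"],o["width"])
im=capture("scene"); cv2.imwrite("pics/s1.png",cv2.resize(im[60:300,150:510,::-1],None,fx=2.2,fy=2.2))
im=capture("top"); cv2.imwrite("pics/t1.png",cv2.resize(im[90:300,120:480,::-1],None,fx=2.2,fy=2.2))
E
```

```text
start [np.float64(0.4704260464567417), np.float64(0.2058880638301714), 0.028] [ 21.73744649  24.85192264 108.51882456  -7.46838053  37.97023401
 122.96439401] [ 15.47510286  38.46278204  85.55803198  -4.93684442  46.74735168
 114.25250673] [-7.90653699 32.80604113 95.35603091  0.57843009 41.84675167 87.38004297]
4.1833
5.0417 [0.4706746  0.20597783 0.02865192] [-179.97725236  -10.04254211   -5.69179183] 0.00014862420830230862
```

View pics/s1.png

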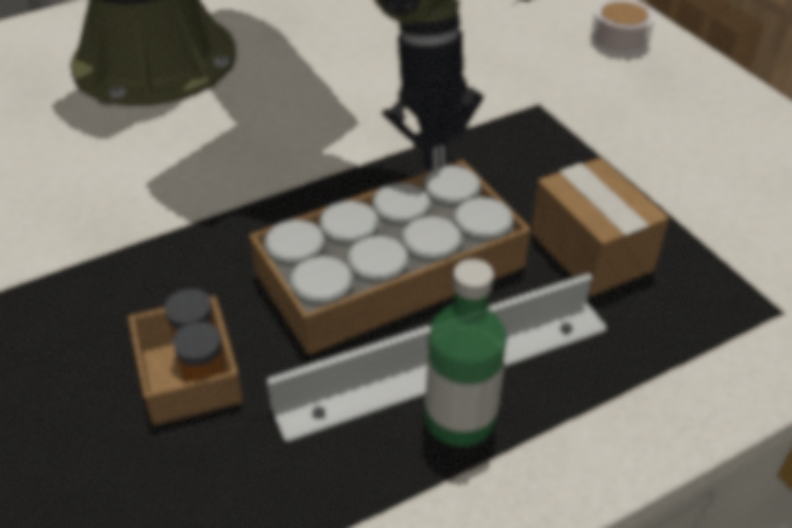

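View pics/t1.png

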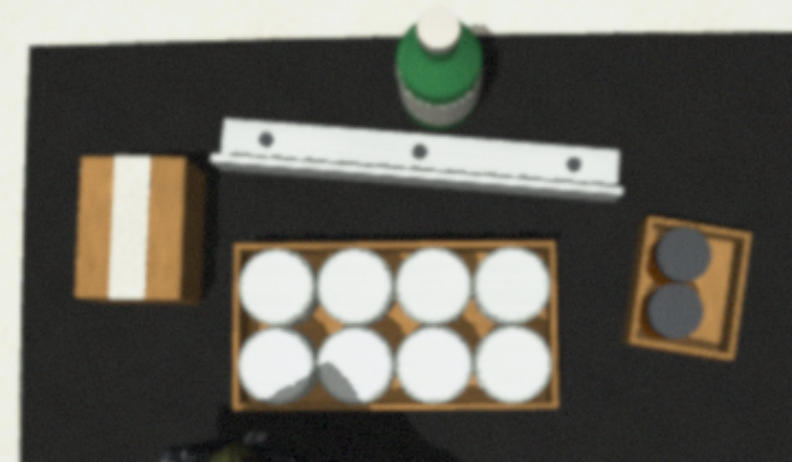

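The fingers stand behind the near wall by the left corner: (440,160) in the scene crop and the dark gripper at about (250,440) in the top crop. Nothing is touched yet. I'll start the first left push.

```bash
python3 - <<'E'
from h import *
approach_and_push(None,.012,fstop=15.5)
E
```

```text
touch at rail x -220.1 y 116.6 F 8.5 t 11.87
end dist pushed 13.0 actual tcp rail x -208.4 F [11.7, 11.0, 11.2, 11.0, 10.9, 10.5, 10.1] t 14.71
```

```bash
cat >> h.py <<'E'
def push_on(d,step=.006,v=.012,fstop=15.5,b=None):
    p=rf(observe()["tool_pos"]); x,y=p; x0=x; log=[]
    while x-x0<d-1e-5:
        x+=min(step,d-(x-x0)); servo_line(wf([x,y],.028),vel=v); k=float(-F()[:2]@ux); log.append(round(k,1))
        if k>fstop+1: break
    print("pushon %.1f"%((x-x0)*1e3),log,"t %.2f"%observe()["t"])
def switch(t,side,gap=.006):
    p=rf(observe()["tool_pos"]); s=contact_start(t,side,gap)
    servo_line(wf([min(p[0],s[0])-.02,p[1]],.028),vel=.12)
    servo_line(wf([s[0]-.02,s[1]],.028),vel=.2)
    servo_line(wf(s,.028),vel=.05)
E
python3 - <<'E'
from h import *
push_on(.026)
p=rf(observe()["tool_pos"]); servo_line(wf([p[0]-.02,p[1]],.028),vel=.08)
print(F())
t=look("t2"); np.save("t.npy",t)
E
```

```text
pushon 26.0 [8.1, 9.3, 7.8, 8.8, 8.5] t 17.52
[ 0.34715666 -0.38030639 -0.02756153]
t 18.03 conf 0.96 tray [ 0.5846  0.0794 -0.2054] err 0.016 slew -6.09 FL [-32.  129.7] FR [ -60.9 -140.7]
```

View pics/t2.png

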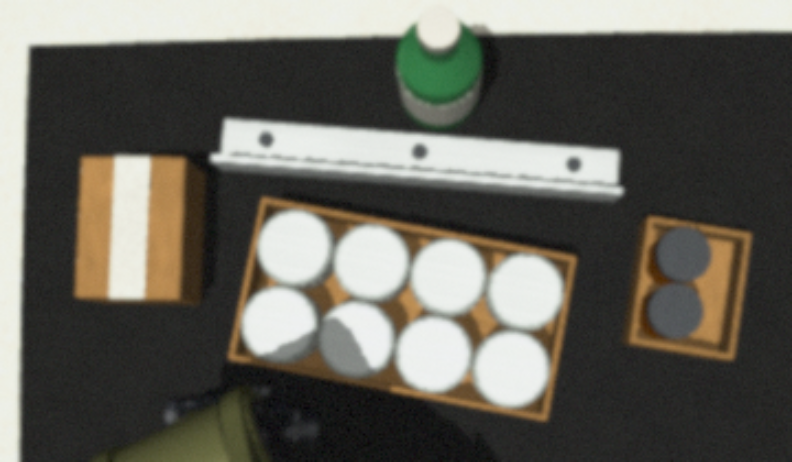

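The tray is now at slew −6.1°, with FL 32 mm and FR 61 mm short. Its near-left corner in the crop is at (232,360), and the neighbours haven't moved. Next is the right corner, about 50 mm.

```bash
python3 - <<'E'
from h import *
t=np.load("t.npy"); switch(t,-1,.008); print(observe()["t"])
r=approach_and_push(None,.005,fstop=15.5,touch=2.5)
if r=="dist":
    push_on(.044)
    p=rf(observe()["tool_pos"]); servo_line(wf([p[0]-.02,p[1]],.028),vel=.08)
    print(F()); t=look("t3",t); np.save("t.npy",t)
E
```

```text
20.275
touch at rail x -207.0 y -106.0 F 3.3 t 23.48
end dist pushed 7.0 actual tcp rail x -201.6 F [9.7, 11.9, 11.9, 11.4, 10.1] t 25.27
pushon 44.0 [9.7, 10.2, 9.0, 9.2, 8.9, 8.6, 8.9, 8.5] t 30.02
[ 0.56957556 -0.11535764 -0.29722236]
t 30.53 conf 0.88 tray [0.6058 0.0839 0.0492] err 0.024 slew 8.51 FL [-46.3 153.3] FR [  -6.1 -115.7]
```

View pics/t3.png

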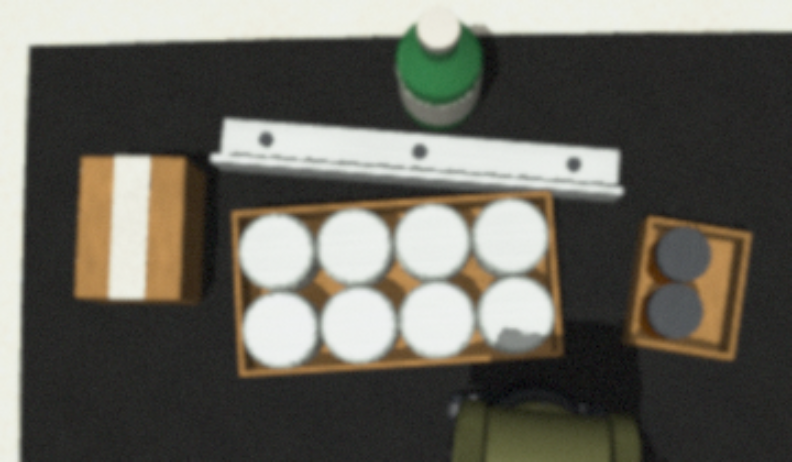

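The tray's slew is +8.5°, with FL 46 mm and FR 6 mm short (far-right corner at (552,193) in the crop). Now the left corner, with fine steps for the last few millimetres to the rail.

```bash
cat >> h.py <<'E'
def fine(dmax,step=.0006,fstop=12.5,v=.006):
    p=rf(observe()["tool_pos"]); x,y=p; x0=x; log=[]
    while x-x0<dmax:
        x+=step; servo_line(wf([x,y],.028),vel=v); k=float(-F()[:2]@ux); log.append(round(k,1))
        if k>fstop: break
    print("fine %.1f"%((x-x0)*1e3),log,"t %.2f"%observe()["t"])
def back(d=.02):
    p=rf(observe()["tool_pos"]); servo_line(wf([p[0]-.004,p[1]],.028),vel=.03); servo_line(wf([p[0]-d,p[1]],.028),vel=.1)
E
python3 - <<'E'
from h import *
t=np.load("t.npy"); switch(t,1,.003); print(observe()["t"])
r=approach_and_push(None,.004,fstop=15.5,touch=2.5)
if r=="dist":
    push_on(.0315,step=.0105,v=.012)
    fine(.004,step=.001,fstop=12.5)
    fine(.008,step=.0006,fstop=11.7)
E
```

```text
32.7917
touch at rail x -190.9 y 112.9 F 8.0 t 34.53
end dist pushed 4.0 actual tcp rail x -188.4 F [10.4, 10.8, 10.3, 10.2] t 35.80
pushon 31.5 [10.8, 11.0, 10.7] t 38.76
fine 4.0 [7.8, 9.9, 10.3, 9.8] t 39.96
fine 5.4 [5.6, 8.8, 9.6, 9.4, 10.1, 9.7, 10.7, 10.2, 13.4] t 42.27
```

```bash
python3 - <<'E'
from h import *
back(.02); t=look("t4",np.load("t.npy")); np.save("t.npy",t); print(F())
E
```

```text
t 43.01 conf 0.68 tray [ 0.6218  0.0776 -0.1567] err 0.015 slew -3.3 FL [ -1.2 135.6] FR [ -16.8 -136. ]
[ 1.14592802  0.12498545 -0.18323805]
```

View pics/t4.png

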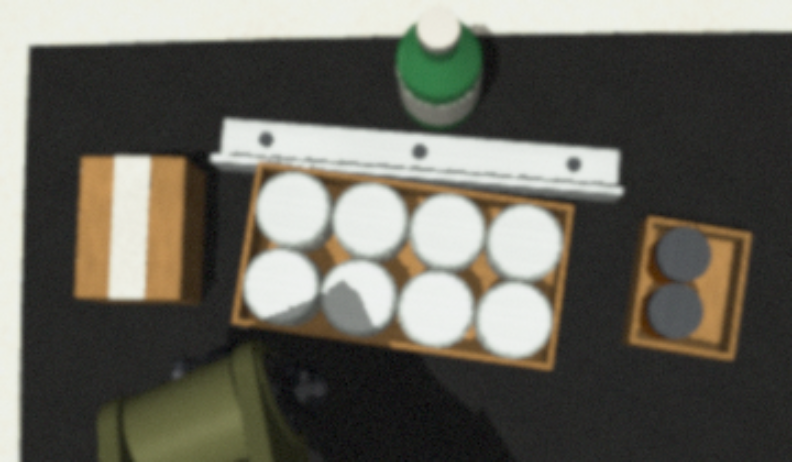

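FL is touching the rail and FR is 17 mm short, slew −3.3°. The right corner is next, crawling onto the rail.

```bash
python3 - <<'E'
from h import *
t=np.load("t.npy"); switch(t,-1,.003); print(observe()["t"])
r=approach_and_push(None,.003,fstop=15.5,touch=2.5)
if r=="dist":
    push_on(.0065,step=.0065,v=.010)
    fine(.012,step=.0007,fstop=11.9)
E
```

```text
45.125
touch at rail x -164.5 y -107.9 F 7.1 t 46.88
end dist pushed 3.0 actual tcp rail x -163.1 F [10.9, 11.1, 11.5] t 47.83
pushon 6.5 [10.0] t 48.46
fine 9.1 [5.0, 9.7, 11.0, 10.5, 10.1, 11.6, 9.7, 10.6, 10.1, 9.8, 10.2, 10.4, 13.9] t 51.98
```

```bash
python3 - <<'E'
from h import *
back(.012); t=look("t5",np.load("t.npy")); np.save("t.npy",t)
p=rf(observe()["tool_pos"]); s=contact_start(t,1,.002)
x=min(p[0],s[0]-.008)
servo_line(wf([s[0]-.006,s[1]],.028),vel=.2); servo_line(wf(s,.028),vel=.03)
print(observe()["t"])
r=approach_and_push(None,.0005,fstop=13.5,touch=2.5)
if r=="dist": fine(.009,step=.0006,fstop=12.6)
E
```

```text
t 52.67 conf 0.6 tray [ 0.6277  0.0793 -0.0816] err 0.02 slew 1.01 FL [ -5.6 143.3] FR [  -0.8 -128.7]
54.3167
touch at rail x -154.3 y 120.8 F 5.8 t 55.77
end dist pushed 1.0 actual tcp rail x -154.4 F [10.5] t 56.09
fine 5.4 [6.8, 10.6, 10.7, 11.7, 12.0, 10.7, 9.8, 10.3, 13.0] t 58.34
```

```bash
python3 - <<'E'
from h import *
print(rf(observe()["tool_pos"]))
back(.012); t=look("t6",np.load("t.npy")); np.save("t.npy",t)
s=contact_start(t,-1,.001)
servo_line(wf([s[0]-.006,s[1]],.028),vel=.25); servo_line(wf(s,.028),vel=.03)
print(observe()["t"])
r=approach_and_push(None,.0004,step=.0005,fstop=13,touch=2.5)
if r=="dist": fine(.003,step=.0005,fstop=12.6)
print(rf(observe()["tool_pos"]))
E
```

```text
[-0.15058834  0.12128139]
t 59.02 conf 0.95 tray [ 0.6291  0.0785 -0.1079] err 0.015 slew -0.5 FL [ -0.5 140.8] FR [  -2.8 -131.2]
60.45
touch at rail x -151.7 y -110.0 F 5.2 t 61.62
end dist pushed 1.0 actual tcp rail x -151.8 F [9.8] t 61.93
fine 3.0 [6.0, 10.4, 11.6, 12.1, 12.2, 15.7] t 63.43
[-0.15066086 -0.11006269]
```

```bash
python3 - <<'E'
from h import *
back(.02); t=look("t7",np.load("t.npy")); print(F(), observe()["t"])
E
```

```text
t 64.18 conf 0.76 tray [ 0.6296  0.0788 -0.0975] err 0.013 slew 0.1 FL [ -1.4 141.9] FR [  -1.  -130.1]
[-0.04699978  0.05898923 -0.98765648] 64.1833
```

View pics/t7.png

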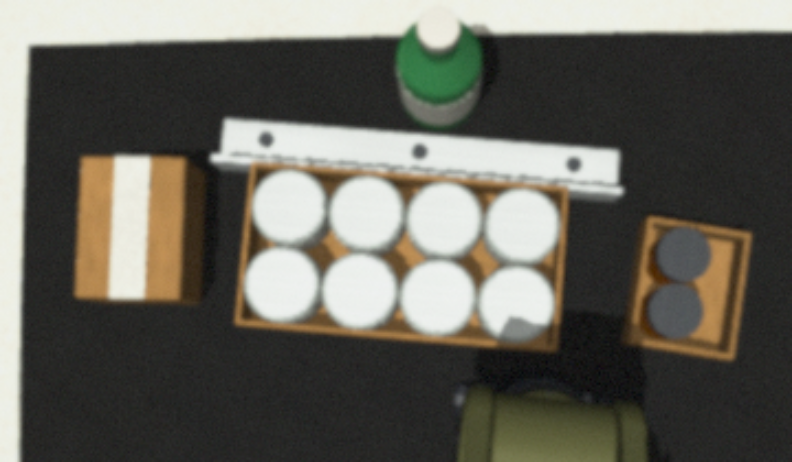

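Both ends have met the rail and the slew is about 0.1°. The fingers are 20 mm clear, so I'm handing it in.

```bash
python3 - <<'E'
from rig import *
job_done(); print(observe()["t"])
E
```

```text
the job is handed in; nothing more can be done
the job is handed in; nothing more can be done
```

I walked the tray to the rail with six low pushes, alternating left and right corners with closed fingers, and handed it in at about 64 s of the 72 s allowed. The tray was flush to within my measurement, with both far corners having met the rail.

- **Final position:** in the last picture the tray was 0.1° out of square with the rail. The far-left edge read −1.4 mm and the far-right −1.0 mm, where zero is touching. That is within the 2 mm calibration error, and the left corner read −0.5 to −1.2 mm right after its rail contacts.
- **Possible remaining gap:** each corner's last push ended in a clear force rise against the rail. The final right push, about 2 mm, probably drew the left corner back by about 0.5 mm. I did not push the left again, because time was short.
- **Force:** readings were mostly 8–12 N. The highest was 15.7 N, at the last rail contact. I read force only between small steps, so a brief peak within a step could have been missed.
- **Slew:** the largest angle measured was 8.5°.
- **Surroundings:** the carton, jar tray and bottle looked unmoved in the pictures. The gripper was backed off about 20 mm with no contact force before I handed in.

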